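Load a round bar into the cross-drilling jig

TASK

Get the cross-drilling jig ready to drill: roll the thick round wooden bar along the bench and up the jig's ramp until it drops into the V, push it lengthways along the V until its end is against the steel end stop, and swing the steel arm with the drill bush round over the bar as far as it goes. Only push with the fingertips or the outside of the fingers: never pick the bar up, and leave everything else on the bench where it is.

Things in the scene. Friction and masses are not known exactly. Their poses are not given: they have to be found in the camera images.
- bar: The work: a loose plain round bar of turned beech, 36 mm in diameter, 190 mm long, about 0.2 kg, smooth (friction about 0.35). Origin at the middle of its axis (18 mm above the bench while lying there); x runs along it, y and z turn as it rolls; its ends are alike. It starts before the ramp, up to 0.15 rad off parallel to the V, 25 to 50 mm off its final place along the V, away from the stop
- jig: Cross-drilling jig of pale wood, fixed to the bench. Origin on the bench under the bottom of the V; z up; x the way the bar rolls in, y along the V away from the stop. In mm: the ramp rises from bench level at x = -78 to the lip; the 90 degree V has its lowest line at x = 0, z = 2.5; back rail from x = 22 to 56, top z = 48 (two screw heads to 51.5 at y = -76 and -36). All run from y = -95 to 80
- jig_lip (a point): Middle of the front lip between ramp and V: flat, 17 mm above the bench, from x = -19 to -15.5 mm in the jig's frame. The bar falls into the V once its axis has passed the lip
- jig_home (a point): Where the middle of the bar belongs: jig frame x = 0, y = 0, z = 28 mm, axes as the jig's. A bar centred here lies in the V (its top 46 mm above the bench), touches the end stop and overhangs the open end of the V by 15 mm
- jig_stop (a point): Where the end of the bar meets the end stop, on the bar's axis: jig frame x = 0, y = -95, z = 28 mm. The stop is an upright steel plate across the V, its face at y = -95, 10 mm thick, from x = -23 to 33, 44 mm high
- bush_pivot (a point): Upright pivot of the swing arm on top of the back rail: jig frame x = 39, y = 0, z = 48 mm
- bush_arm (a joint): Swing arm of flat steel with the drill bush. 0: parked along the back rail, pointing to the jig's +y; 1.57 rad: at its stop, across the bar, pointing to -x (anticlockwise from above). Starts at 0 to 0.3. 22 mm wide, nose 65 mm from the pivot, from 49.5 to 59.5 mm above the bench, bush and nut to 69. Stiff, about 1 N at the knob; stays where left. Over the V it bars the way of a bar crossing the lip
- bush_knob (a point): Near the top of the black knob on the arm's nose, on the knob's axis, 57 mm from the pivot and 85.5 mm above the bench. The knob is 16 mm in diameter, stands on the arm's top and ends 87.5 mm above the bench
- dowel: Bystander: thin plain beech dowel, 16 mm thick, 260 mm long (much thinner than the bar); origin under its middle, y along it
- try_square: Bystander: try square lying flat, rosewood stock and steel blade, 120 x 169 x 16 mm; origin under its middle
- pencil: Bystander: flat carpenter's pencil, 155 mm long, 8 mm high; origin under its middle, y along it
- bit_case: Bystander: shut flat drill bit case, 110 x 160 x 41 mm; origin under its middle
- screwdriver_b: Bystander: screwdriver, 168 mm long, 24 mm high; origin under its middle
- block_plane: Bystander: metal block plane, 49 x 160 x 48 mm; origin under its middle

How it is judged (in metres and radians):
On the way, in this order (a step that is already met when the one before it is completed fails the run):
1. the bar rolls (it has turned well over about its own axis) (angle between bar's own z axis and vertical above 0.8 rad).
2. the bar lies in the V, with the arm not yet over it (x of bar in the frame of jig_home between -0.004 and 0.004 m and z of bar in the frame of jig_home between -0.004 and 0.004 m and angle between the x axis of bar and the y axis of jig, either way round below 0.04 rad and value of joint bush_arm below 0.9 rad), for 0.2 s.
At the end, for the whole second after the job is handed in: The bar lies in the V along its whole length (its middle within 4 mm of jig_home in each direction, within 0.04 rad of the V) with its end against the stop (gap under 4 mm), at rest, and the arm is at its stop over the bar (past 1.5 rad of 1.57) (x of bar in the frame of jig_home between -0.004 and 0.004 m and z of bar in the frame of jig_home between -0.004 and 0.004 m and angle between the x axis of bar and the y axis of jig, either way round below 0.04 rad and y of bar in the frame of jig_home between -0.004 and 0.004 m and linear speed of bar below 0.01 m/s and value of joint bush_arm above 1.5 rad); the robot touches nothing.
It fails at once if the bar is lifted off the bench in front of the ramp (x of bar in the frame of jig below -0.102 m and height (world z) of bar above 0.029 m).
It fails at once if the bar is lifted or carried well above the ramp and the V (height (world z) of bar above 0.047 m).
It fails at once if the bar falls off the bench (height (world z) of bar below 0 m).
It fails at once if another thing on the bench is moved by more than 25 mm (distance of any of dowel, try_square, pencil, bit_case, screwdriver_b, block_plane from where it was at the start of the episode above 0.025 m).
It also fails if it takes over 58 s, if anything falls off the work surface, if the arm or the gripper's body presses on something with over 40 N, if the wrist force passes 120 N, or if a joint passes its speed limit or range.

ROBOT

A 6-joint arm with a two-finger parallel gripper is mounted at the origin on a cart in front of the work surface, level with it; the furniture and walls round the work are solid. World frame = base frame: x ahead of the robot, y to its left, z up, the work surface at z = 0. Lengths are in mm, angles in rad, forces in N, time in s.
With the tool pointing down it reaches from about 350 to 925 mm from the base axis. Payload 6.4 kg.
Tool frame: the origin (TCP) lies midway between the tips of the shut fingers; the grasp point (between the pads) lies 19 mm behind it; z points along the fingers, y is the line along which they close (so a half turn about z gives the same grasp; the last joint's range is limited). The gripper opens to 85 mm and grips with 20 to 120 N. Pads are 22 mm wide; open, the fingers measure 114 mm over their backs; the gripper's body (76 mm by 85 mm) begins 54 mm behind the grasp point. The pads swing forward as they close: fully open they stand 13 mm farther back than shut.
Start: joints at [-1.471, 0.245, 1.558, -0, 1.339, -0.174], TCP at [175.759, -625.798, 231.29] pointing down, gripper open.
Joint ranges: [-3.13, 3.13], [-1.02, 2.26], [0.13, 2.54], [-0.95, 4.09], [0.21, 2.88], [-2.74, 2.74]. Speed limits (rad/s): [2.57, 2.57, 3.14, 3.14, 3.14, 3.14].

INTERFACE

Orientations are given as a 3x3 rotation matrix whose columns are the frame's x, y, z axes.
In Python, from bench import r, imaging, workorder gives the robot as it stands.
- The arm moves only by the tool jog_arm, never from a script. Its argument "deltas" is a list of rows, each a list of 7 numbers: the shift along the tool's x, y, z in m, then the turn, a rotation vector about the tool's x, y, z in degrees, then the gripper command: -1 is shut, 1 is fully open, values between are in proportion. In form: [[tx, ty, tz, wx, wy, wz, gripper], ...]. A call has 1 to 12 rows; each row shifts and turns the commanded pose from where the row before left it, along the tool's axes as they then stand; what a row does not reach is not made up. A row lasts 1/12 s, in which the tool goes at most 41.7 mm and 7.16 degrees, less where a joint would pass 70% of its speed; a pose out of reach is approached as far as the arm can. A call with a gripper value outside its range is refused whole. The fingers move at their own pace and stop on an object; "squeeze" is the grip in N (left out, the last holds). Time passes only in rows, so rows that do not move let the fingers close. It gives the time, the measured TCP pose, the force, the opening and the grip force at its end, in the units of the state.
- r.observe(): the state, without advancing time (a new reading comes with each control period).
- imaging.camera(name): name is "scene" or "top" or "wrist"; returns a dict with "pixels" (400x640x3 uint8, blue, green, red), "depth" (400x640 float32, mm along the optical axis (not along the pixel's ray), 0 where there is no reading), "fovy" (degrees; the focal length in pixels is half the picture's height over the tangent of half this angle, whatever the lens; pixels are square), "cx", "cy" (the principal point, pixels), "D" ([k1, k2, p1, p2, k3] as OpenCV has them; the pictures are not rectified), "origin" and "orientation" of the camera in the world; the wrist camera has in their place "hand_eye" (4x4, takes a point from camera to tool coordinates, whose origin is the TCP and whose axes are the flange's). Camera axes: x right, y up, looking along -z (the intrinsics and any distortion apply to the point x, -y, -z); pixel columns grow to the right and rows downward; lengths in mm; the calibration is good to about 2 mm. A picture is of the moment at which its call begins: read the wrist's pose just before it.
- workorder.close_job(): hands the job in; it is judged then, once.
The state is a dict: "time_s": time; "qpos": joint angles; "dq": joint speeds; "tau": joint torques, N m; "eef_pos": TCP position; "tool_rot": TCP orientation; "wrist_force": force on the tool from outside, world axes, zero at the start; "wrist_torque": the same for the moment, N m; "gripper_width": opening from 0.0 (shut) to 1.0 (fully open); "finger_force": force on a finger pad.
Only numpy, scipy, OpenCV 4.12 (cv2) and the standard library are available. Lean on these libraries where they do the work, as an engineer would, in place of code of your own. Each camera call takes 0.05 s, during which the arm holds its last target. There are 200 camera calls.

## Working session

There is one attempt and no reset: what is moved stays moved. The work goes in short steps, Python scripts to look and compute and a tool call to move; the robot and the scene stay as the last step left them, time stands still between calls to the robot, and variables do not carry over. Pictures are saved under pics/ and viewed, at most 10 in all, crops included, and the job is handed in when it is done.

Besides the shell and the picture viewer there is one more tool, called after "Request:" by a JSON object that holds its "name" and its "arguments", one argument or row to a line. jog_arm: Moves the arm, as the interface text tells. Its arguments: {"type":"object","properties":{"deltas":{"type":"array","items":{"type":"array","items":{"type":"number"}}},"squeeze":{"type":"number"}},"required":["deltas"]}

```bash
mkdir -p pics; ls; python3 - <<'E'
from bench import r, imaging
import cv2,numpy as np,pickle
s=r.observe();print(s)
d={}
for n in("scene","top"):
    c=imaging.camera(n);d[n]=c;cv2.imwrite(f"pics/{n}0.png",c["pixels"])
    print(n,c["fovy"],c["cx"],c["cy"],c["D"],c["origin"],c["orientation"])
pickle.dump(d,open("cams0.pkl","wb"))
E
```

```text
pics
{'time_s': 0.0, 'qpos': array([-1.47111513e+00,  2.45805251e-01,  1.55904065e+00, -8.32729461e-06,
        1.33869496e+00, -1.74128589e-01]), 'dq': array([-2.16219281e-03, -3.22592326e-04,  5.04968111e-04,  5.28155141e-05,
        1.98676287e-03, -1.19329959e-04]), 'tau': array([ 2.72853824e-03, -4.29510391e+01, -3.26126003e+01, -1.85447595e-05,
        5.33772036e-03, -1.86577921e-05]), 'eef_pos': array([ 175.68922174, -625.21628497,  230.17164501]), 'tool_rot': array([[ 9.62747228e-01,  2.70402911e-01, -2.01942104e-04],
       [ 2.70402786e-01, -9.62745334e-01,  1.93773122e-03],
       [ 3.29549345e-04, -1.92015107e-03, -9.99998102e-01]]), 'wrist_force': array([-0.49451441, -0.097452  , -0.44769262]), 'wrist_torque': array([ 0.06667864, -0.03012778,  0.01782029]), 'finger_force': 0.0, 'gripper_width': 1.0014944799290668}
scene 49.16251188956049 323.99472930769684 196.7697414933584 [0.03600001 0.         0.         0.         0.        ] [182.21348904 727.314187   709.120009  ] [[-0.88752007  0.23937416 -0.39371072]
 [-0.46068007 -0.47777879  0.74799819]
 [-0.00905519  0.84523809  0.53431318]]
top 45.03042076199628 324.2497160258517 200.51008100845968 [0.03686605 0.         0.         0.         0.        ] [ 352.41751788 -146.84765733 1683.55887903] [[-0.01571332  0.98502763 -0.17167894]
 [-0.99979377 -0.01326942  0.01537366]
 [ 0.0128654   0.17188511  0.98503299]]
```

View pics/scene0.png

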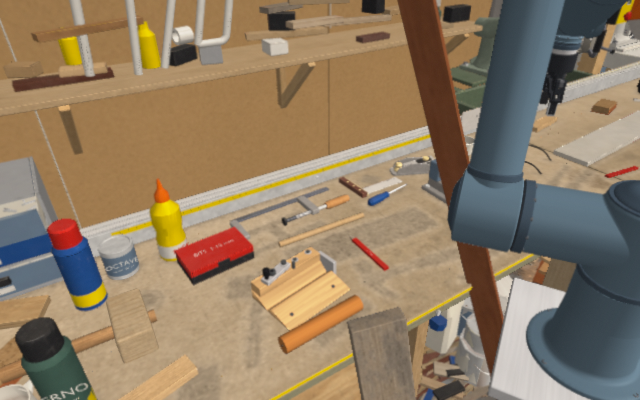

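View pics/top0.png

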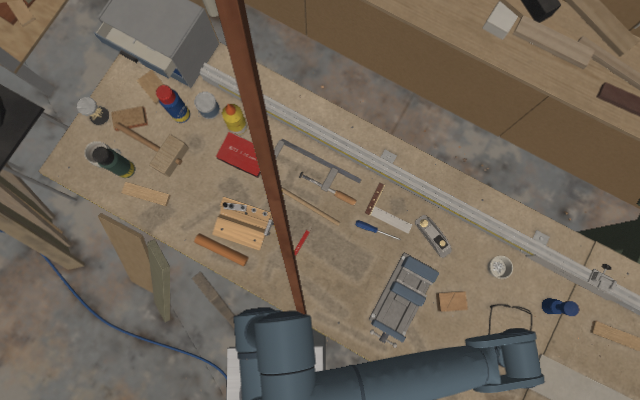

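The scene view shows the bar at about (320,322) in front of the jig at (300,285), with the parked arm and knob near (268,272). The end stop is at (328,262), the red case at (215,255) and the pencil at (370,252). A brown post leans between the robot and the jig: in the top view it runs from (235,0) to (300,310).

```bash
cat > h.py <<'E'
import numpy as np,cv2
def K(c):
    f=200/np.tan(np.radians(c["fovy"]/2));return np.array([[f,0,c["cx"]],[0,f,c["cy"]],[0,0,1.]])
def cloud(c,o=None,R=None):
    "world point per pixel (nan where no depth)"
    v,u=np.mgrid[0:400,0:640].astype(float)
    n=cv2.undistortPoints(np.stack([u,v],-1).reshape(-1,1,2),K(c),np.array(c["D"])).reshape(400,640,2)
    z=c["depth"].astype(float).copy();z[z<=0]=np.nan
    p=np.stack([n[...,0]*z,-n[...,1]*z,-z],-1)
    return p@np.array(c["orientation"] if R is None else R).T+np.array(c["origin"] if o is None else o)
def project(c,P):
    q=(np.atleast_2d(P)-c["origin"])@np.array(c["orientation"]);q=q*[1,-1,-1]
    return cv2.projectPoints(q,np.zeros(3),np.zeros(3),K(c),np.array(c["D"]))[0][:,0]
E
python3 - <<'E'
import pickle,numpy as np,cv2
from h import *
d=pickle.load(open("cams0.pkl","rb"))
for n in d:
    P=cloud(d[n])
    pts={"scene":[(320,322),(285,340),(358,304),(370,252),(268,272),(328,262),(300,300),(430,80),(460,200),(490,350),(380,350)],"top":[(220,250),(240,210),(250,235),(300,243),(240,50),(270,180),(295,290),(215,290),(137,250)]}[n]
    for u,v in pts: print(n,u,v,P[v,u].round())
# rectified height/colour map from scene camera, 1 mm/px
c=d["scene"];P=cloud(c);im=c["pixels"]
hsv=cv2.cvtColor(im,cv2.COLOR_BGR2HSV)
for (u,v) in [(320,322),(300,300),(290,345)]: print(hsv[v,u],im[v,u])
cv2.imwrite("pics/crop0.png",cv2.resize(im[235:360,235:395],None,fx=4.8,fy=4.8,interpolation=cv2.INTER_CUBIC))
E
```

```text
scene 320 322 [474. 196.  30.]
scene 285 340 [512. 267.  33.]
scene 358 304 [427. 114.  27.]
scene 370 252 [477. -75.   9.]
scene 268 272 [615. 163.  79.]
scene 328 262 [539.  32.  35.]
scene 300 300 [551. 143.   8.]
scene 430 80 [380. -76. 455.]
scene 460 200 [267.  80. 313.]
scene 490 350 [ 157.  -96. -197.]
scene 380 350 [335. 231.  65.]
top 220 250 [474. 183.  38.]
top 240 210 [607. 115.  57.]
top 250 235 [526.  86.  11.]
top 300 243 [496. -86.   6.]
top 240 50 [ 606.  -65. 1190.]
top 270 180 [516. -73. 938.]
top 295 290 [340. -89. 443.]
top 215 290 [342. 178. 125.]
top 137 250 [ 511.  614. -378.]
[ 14 176 226] [ 70 143 226]
[ 18 119 241] [129 198 241]
[ 14 180 213] [ 63 132 213]
```

View pics/crop0.png

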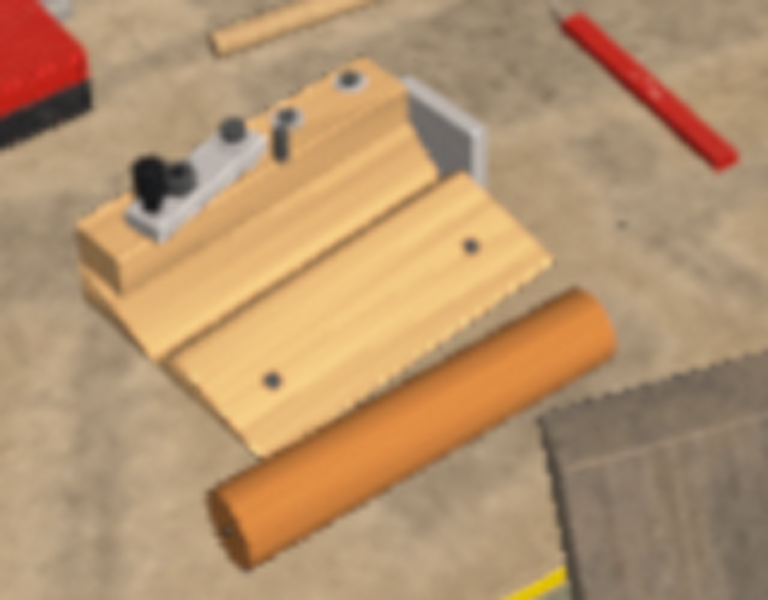

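The crop shows the bar lying in front of the ramp, with its ends near (575,320) and (230,530). The swing arm is parked with the knob at (150,180), its pivot at (232,130), and the stop plate at (445,130). A grey board rises at the lower right. Next I lift and retract the arm, which also gives me data to identify the arm's kinematics for passing the leaning post.

Request:
{"name": "jog_arm", "arguments": {
  "deltas": [
    [0,-0.015,-0.035,0,0,0,-1],
    [0,-0.015,-0.035,0,0,0,-1],
    [0,-0.015,-0.035,0,0,0,-1],
    [0,-0.015,-0.035,0,0,0,-1],
    [0,-0.015,-0.035,0,0,0,-1],
    [0,-0.015,-0.035,0,0,0,-1],
    [0,0,0,0,0,0,-1],
    [0,0,0,0,0,0,-1]
  ]
}}

```text
time_s: 0.77
eef_pos: [151.4, -539.3, 444.4]
tool_rot: [[0.963, 0.27, 0.0], [0.27, -0.963, -0.006], [-0.001, 0.006, -1.0]]
wrist_force: [-0.7, -0.5, -0.3]
gripper_width: -0.002
finger_force: 0.0
```

```bash
python3 - <<'E'
from bench import r
import numpy as np,pickle
from h import *
from scipy.optimize import least_squares
s=r.observe();q=s["qpos"];p=s["eef_pos"];print(q.round(3),p.round(1),s["tool_rot"].round(3).tolist(),s["wrist_force"].round(1))
data=[([-1.47111513,.245805,1.55904,0,1.338695],[175.689,-625.216,230.17]),(q[:5],p)]
for qq,pp in data: # radial & lateral in base-joint azimuth frame
    a=qq[0];print("rad",pp[0]*np.cos(a)+pp[1]*np.sin(a),"lat",-pp[0]*np.sin(a)+pp[1]*np.cos(a),"z",pp[2])
    print([np.sin(qq[1]),np.sin(qq[1]+qq[2]),np.cos(qq[1]),np.cos(qq[1]+qq[2])])
d=pickle.load(open("cams0.pkl","rb"))
from scipy.spatial.transform import Rotation
# bar
for n in d:
    c=d[n];P=cloud(c);hsv=cv2.cvtColor(c["pixels"],cv2.COLOR_BGR2HSV)
    m=(abs(hsv[...,0].astype(int)-14)<=2)&(hsv[...,1]>155)&(P[...,2]>4)&(P[...,2]<45)&(abs(P[...,0]-470)<90)&(abs(P[...,1]-190)<130)
    m=cv2.morphologyEx(m.astype(np.uint8),cv2.MORPH_OPEN,np.ones((3,3)))>0
    X=P[m];v=c["origin"]
    def f(t):
        u=np.array([np.sin(t[1]),np.cos(t[1])]);nn=np.array([u[1],-u[0]])
        off=(X[:,:2]-[t[0],190])@nn; return np.hypot(off,X[:,2]-t[2])-18
    o=least_squares(f,[470,.5,18],loss="soft_l1");t=o.x
    u=np.array([np.sin(t[1]),np.cos(t[1])]);s_=(X[:,:2]-[t[0],190])@u
    lo,hi=np.percentile(s_,[.3,99.7]);e=np.array([[t[0],190]+u*lo,[t[0],190]+u*hi])
    print(n,m.sum(),t.round(3),"rms",np.sqrt(np.mean(o.fun**2)),"len",hi-lo,"mid",e.mean(0).round(1),"ends",e.round(1).tolist())
E
```

```text
[-1.499 -0.06   1.505  0.     1.691 -0.202] [ 151.4 -539.3  444.4] [[0.963, 0.27, 0.0], [0.27, -0.963, -0.006], [-0.001, 0.006, -1.0]] [-0.7 -0.5 -0.3]
rad 639.5962933160883 lat 112.59774843805843 z 230.17
[np.float64(0.24333720665955108), np.float64(0.9727354109966228), np.float64(0.9699417528156662), np.float64(-0.2319177013365548)]
rad 548.7573875910615 lat 112.60801456511403 z 444.3790056775991
[np.float64(-0.06039208223219552), np.float64(0.9920204652119727), np.float64(0.9981747324009258), np.float64(0.12607694714189877)]
scene 1493 [4.79423e+02 4.72000e-01 1.58070e+01] rms 1.7248456770833067 len 188.0046989730167 mid [477.3 185.8] ends [[434.5, 102.1], [520.1, 269.6]]Traceback (most recent call last):
  File "<stdin>", line 23, in <module>
    return _quantile_unchecked(
        a, q, axis, out, overwrite_input, method, keepdims, weights)
    return _ureduce(a,
                    func=_quantile_ureduce_func,
    ...<5 lines>...
                    overwrite_input=overwrite_input,
                    method=method)
    r = func(a, **kwargs)
    result = _quantile(arr,
                       quantiles=q,
    ...<2 lines>...
                       out=out,
                       weights=wgt)
    slices_having_nans = np.isnan(arr[-1, ...])
                                  ~~~^^^^^^^^^
IndexError: index -1 is out of bounds for axis 0 with size 0
```

```bash
cat > fit.py <<'E'
import pickle,numpy as np
from h import *
from scipy.optimize import least_squares
d=pickle.load(open("cams0.pkl","rb"))
C=[((553,262),(-78,-95,0)),((260,457),(-78,80,0)),((362,58),(56,-95,48)),((408,90),(22,-95,48)),((78,230),(56,80,48)),((155,360),(0,80,2.5)),((350,80),(39,-76,51.5)),((288,114),(39,-36,51.5)),((487,130),(-23,-100,44))]
uv=np.array([c[0] for c in C],float);uv=(uv+.5)/4.8-.5+[235,235]
X=np.array([c[1] for c in C],float)
def T(t,X):
    c,s=np.cos(t[2]),np.sin(t[2]);X=np.atleast_2d(X)
    return np.c_[t[0]+c*X[:,0]-s*X[:,1],t[1]+s*X[:,0]+c*X[:,1],X[:,2]]
if __name__=="__main__":
    c=d["scene"]
    f=lambda t:(project(c,T(t,X))-uv).ravel()
    o=least_squares(f,[560,80,-.53],loss="soft_l1",x_scale=[10,10,.1]);t=o.x
    print("corner fit",t.round(4),f(t).reshape(-1,2).round(1).tolist())
    for n in d:
        c=d[n];P=cloud(c).reshape(-1,3);g=np.isfinite(P[:,0])
        R=lambda t:(np.c_[P[:,0]-t[0],P[:,1]-t[1]]@np.array([[np.cos(t[2]),-np.sin(t[2])],[np.sin(t[2]),np.cos(t[2])]]))
        Q=R(t);g&=(Q[:,0]>-70)&(Q[:,0]<50)&(Q[:,1]>-85)&(Q[:,1]<72)&(P[:,2]>-5)&(P[:,2]<49)
        g&=~((Q[:,0]>15)&(Q[:,0]<27))
        P=P[g]
        prof=lambda x:np.interp(x,[-78,-19,-15.5,0,22,22.01,56],[0,17,17.5,2.5,24.5,48,48])
        h=lambda s:np.clip(P[:,2]-prof(R([s[0]*np.cos(t[2])+t[0],s[0]*np.sin(t[2])+t[1],t[2]+s[1]])[:,0])-s[2],-15,15)
        o2=least_squares(h,[0,0,0],loss="soft_l1",x_scale=[1,.01,1],diff_step=1e-3)
        print(n,"depth dx,dth,dz",o2.x.round(3),g.sum(),"rms",np.sqrt(np.mean(o2.fun**2)).round(2))
    # bench height near, bar in both cameras
    for n in d:
        c=d[n];P=cloud(c);hsv=cv2.cvtColor(c["pixels"],cv2.COLOR_BGR2HSV)
        J=np.stack([(P[...,0]-t[0])*np.cos(t[2])+(P[...,1]-t[1])*np.sin(t[2]),-(P[...,0]-t[0])*np.sin(t[2])+(P[...,1]-t[1])*np.cos(t[2]),P[...,2]],-1)
        m=(hsv[...,1]>150)&(J[...,0]<-76)&(J[...,0]>-175)&(abs(J[...,1]-20)<160)&(J[...,2]>3)&(J[...,2]<45)
        m=cv2.morphologyEx(m.astype(np.uint8),cv2.MORPH_OPEN,np.ones((3,3)))>0
        Y=J[m];b=(J[...,0]>-180)&(J[...,0]<-90)&(J[...,1]<-90)&(J[...,1]>-150)&(abs(J[...,2])<10)
        k=lambda s:np.hypot((Y[:,0]-s[0]-s[1]*(Y[:,1]-40))*np.cos(s[1]),Y[:,2]-18-s[2])-18
        o3=least_squares(k,[-110,0,0],loss="soft_l1",x_scale=[1,.01,1]);s=o3.x
        print(n,"bar at y=40: x,slope,dz",s.round(3),"y range",np.percentile(Y[:,1],[.3,2,98,99.7]).round(1),"rms",np.sqrt(np.mean(o3.fun**2)).round(2),m.sum(),"bench z",np.median(J[b][:,2]).round(2))
        kn=(J[...,2]>72)&(J[...,2]<95)&(abs(J[...,0]-35)<50)&(abs(J[...,1]-50)<60);print(n,"knob",J[kn].mean(0).round(1) if kn.any() else 0,kn.sum())
        ob=(J[...,2]>20)&(J[...,2]<400)&(J[...,0]<-95)&(J[...,0]>-330)&(abs(J[...,1])<220)&~m
        if ob.any(): print(n,"obst front: min/max jig",np.percentile(J[ob],[1,99],axis=0).round().tolist(),"nearest",J[ob][np.argsort(-J[ob][:,0])[:200:40]].round().tolist())
E
python3 fit.py
```

```text
corner fit [ 5.770413e+02  1.206526e+02 -3.419000e-01] [[-0.2, 0.1], [0.9, 1.8], [-0.0, -1.0], [-0.0, -1.1], [-1.3, -1.7], [-0.3, 0.2], [1.2, 0.1], [1.0, 0.7], [-1.7, 0.1]]
scene depth dx,dth,dz [ 2.276 -0.009 -0.812] 2408 rms 1.87
top depth dx,dth,dz [2.602 0.006 0.669] 1195 rms 4.0
scene bar at y=40: x,slope,dz [-114.268    0.131   -2.206] y range [-64.2 -60.5 120.8 122.1] rms 1.83 1512 bench z -2.3
scene knob [26.1 57.2 81.3] 60
scene obst front: min/max jig [[-329.0, -215.0, 24.0], [-210.0, 59.0, 397.0]] nearest [[-95.0, 116.0, 31.0], [-113.0, -50.0, 30.0], [-210.0, 43.0, 106.0], [-216.0, 42.0, 109.0], [-220.0, 47.0, 48.0]]Traceback (most recent call last):
  File "fit.py", line 35, in <module>
    print(n,"bar at y=40: x,slope,dz",s.round(3),"y range",np.percentile(Y[:,1],[.3,2,98,99.7]).round(1),"rms",np.sqrt(np.mean(o3.fun**2)).round(2),m.sum(),"bench z",np.median(J[b][:,2]).round(2))
                                                           ~~~~~~~~~~~~~^^^^^^^^^^^^^^^^^^^^^^^
    return _quantile_unchecked(
        a, q, axis, out, overwrite_input, method, keepdims, weights)
    return _ureduce(a,
                    func=_quantile_ureduce_func,
    ...<5 lines>...
                    overwrite_input=overwrite_input,
                    method=method)
    r = func(a, **kwargs)
    result = _quantile(arr,
                       quantiles=q,
    ...<2 lines>...
                       out=out,
                       weights=wgt)
    slices_having_nans = np.isnan(arr[-1, ...])
                                  ~~~^^^^^^^^^
IndexError: index -1 is out of bounds for axis 0 with size 0
```

Request:
{"name": "jog_arm", "arguments": {
  "deltas": [
    [0.0028,-0.0259,-0.0247,0,0,0,-1],
    [0.0028,-0.0259,-0.0247,0,0,0,-1],
    [0.0028,-0.0259,-0.0247,0,0,0,-1],
    [0.0028,-0.0259,-0.0247,0,0,0,-1],
    [0.0028,-0.0259,-0.0247,0,0,0,-1],
    [0.0028,-0.0259,-0.0247,0,0,0,-1],
    [0.0028,-0.0259,-0.0247,0,0,0,-1],
    [0.0028,-0.0259,-0.0247,0,0,0,-1],
    [0.0028,-0.0259,-0.0247,0,0,0,-1],
    [0.0028,-0.0259,-0.0247,0,0,0,-1],
    [0.0028,-0.0259,-0.0247,0,0,0,-1],
    [0.0028,-0.0259,-0.0247,0,0,0,-1]
  ]
}}

```text
time_s: 1.77
eef_pos: [99.6, -230.5, 737.2]
tool_rot: [[0.963, 0.271, 0.0], [0.271, -0.963, 0.004], [0.001, -0.003, -1.0]]
wrist_force: [-0.6, -0.4, 0.7]
gripper_width: -0.003
finger_force: 0.0
```

```bash
python3 - <<'E'
from bench import r,imaging
from h import *
import numpy as np,pickle
s=r.observe();q=s["qpos"];p=s["eef_pos"];print(q.round(3),p.round(1),s["tool_rot"].round(3).tolist(),s["wrist_force"].round(1))
a=q[0];print("rad",p[0]*np.cos(a)+p[1]*np.sin(a),"pred",335.5*np.sin(q[1])+572*np.sin(q[1]+q[2]))
c=imaging.camera("wrist");print(np.array(c["hand_eye"]).round(3).tolist(),c["fovy"])
w=imaging.camera("scene");cv2.imwrite("pics/scene1.png",w["pixels"])
# post cross-section by height
d=pickle.load(open("cams0.pkl","rb"))
for n in d:
    P=cloud(d[n]);hsv=cv2.cvtColor(d[n]["pixels"],cv2.COLOR_BGR2HSV)
    x=P[...,0]-225-.32*P[...,2]
    m=(abs(x)<60)&(P[...,1]>-160)&(P[...,1]<0)&(P[...,2]>50)
    for z in range(100,1300,200):
        k=m&(abs(P[...,2]-z)<40)
        if k.sum()>20: print(n,z,np.percentile(P[k],[3,97],axis=0)[:,:2].round().tolist(),"offs",np.percentile(x[k],[3,97]).round())
t=[578.5,120,-.345];P=cloud(d["scene"]);co,si=np.cos(t[2]),np.sin(t[2])
J=np.stack([(P[...,0]-t[0])*co+(P[...,1]-t[1])*si,-(P[...,0]-t[0])*si+(P[...,1]-t[1])*co,P[...,2]],-1)
for z in range(0,300,25):
    k=(abs(J[...,2]-z-12)<12)&(J[...,0]<-150)&(J[...,0]>-400)&(abs(J[...,1]+50)<160)&(P[...,2]>12)&(abs(x:=P[...,0]-300)<400)
    k&=(P[...,1]>20)
    if k.sum()>5: print("board",z,k.sum(),"x",np.percentile(J[k][:,0],[1,99]).round(),"y",np.percentile(J[k][:,1],[1,99]).round())
E
```

```text
[-1.628 -0.551  1.325 -0.     2.371 -0.331] [  99.6 -230.5  737.2] [[0.963, 0.271, 0.0], [0.271, -0.963, 0.004], [0.001, -0.003, -1.0]] [-0.6 -0.4  0.7]
rad 224.50300380950168 pred 224.46325225643767
[[-0.0, 0.948, 0.318, 82.615], [1.0, 0.0, 0.001, 0.845], [0.001, 0.318, -0.948, -142.944], [0.0, 0.0, 0.0, 1.0]] 60.69964623332749
scene 100 [[209.0, -94.0], [274.0, -83.0]] offs [-40.  20.]
scene 300 [[292.0, -87.0], [355.0, -75.0]] offs [-31.  27.]
scene 500 [[353.0, -86.0], [425.0, -69.0]] offs [-25.  35.]
top 300 [[277.0, -104.0], [343.0, -1.0]] offs [-52.  21.]
top 500 [[348.0, -98.0], [418.0, -77.0]] offs [-27.  34.]
top 700 [[419.0, -91.0], [489.0, -71.0]] offs [-20.  38.]
top 900 [[489.0, -84.0], [559.0, -63.0]] offs [-13.  45.]
top 1100 [[560.0, -77.0], [629.0, -57.0]] offs [-6. 51.]
board 0 280 x [-304. -235.] y [-26.  59.]
board 25 570 x [-300. -230.] y [-26.  59.]
board 50 607 x [-295. -224.] y [-24.  60.]
board 75 634 x [-290. -220.] y [-24.  60.]
board 100 1211 x [-284. -213.] y [-32.  60.]
board 200 25 x [-375. -278.] y [-208. -154.]
board 225 541 x [-398. -266.] y [-206. -138.]
board 250 994 x [-399. -258.] y [-194. -131.]
board 275 1391 x [-399. -256.] y [-197. -132.]
```

Request:
{"name": "jog_arm", "arguments": {
  "deltas": [
    [0.0264,-0.0108,0,0,0,0,-1],
    [0.0264,-0.0108,0,0,0,0,-1],
    [0.0264,-0.0108,0,0,0,0,-1],
    [0.0264,-0.0108,0,0,0,0,-1],
    [0.0226,-0.0248,0,0,0,0,-1],
    [0.0226,-0.0248,0,0,0,0,-1],
    [0.0226,-0.0248,0,0,0,0,-1],
    [0.0226,-0.0248,0,0,0,0,-1],
    [0.0081,-0.0289,0,0,0,0,-1],
    [0.0081,-0.0289,0,0,0,0,-1],
    [0.0081,-0.0289,0,0,0,0,-1],
    [0.0081,-0.0289,0,0,0,0,-1]
  ]
}}

```text
time_s: 2.87
eef_pos: [251.2, 80.7, 735.4]
tool_rot: [[0.963, 0.27, -0.004], [0.27, -0.963, 0.001], [-0.004, -0.002, -1.0]]
wrist_force: [0.3, -0.7, -0.6]
gripper_width: -0.001
finger_force: 0.0
```

Request:
{"name": "jog_arm", "arguments": {
  "deltas": [
    [0,0,0,0,0,7.1,-1],
    [0,0,0,0,0,7.1,-1],
    [0,0,0,0,0,7.1,-1],
    [0,0,0,0,0,7.1,-1],
    [0,0,0,0,0,7.1,-1],
    [0.0174,-0.0092,0.0285,0,0,0,-1],
    [0.0174,-0.0092,0.0285,0,0,0,-1],
    [0.0174,-0.0092,0.0285,0,0,0,-1],
    [0.0174,-0.0092,0.0285,0,0,0,-1],
    [0.0174,-0.0092,0.0285,0,0,0,-1],
    [0.0174,-0.0092,0.0285,0,0,0,-1],
    [0.0174,-0.0092,0.0285,0,0,0,-1]
  ]
}}

```text
time_s: 3.87
eef_pos: [387.5, 98.9, 533.4]
tool_rot: [[0.941, -0.339, -0.005], [-0.339, -0.941, 0.0], [-0.005, 0.002, -1.0]]
wrist_force: [0.1, -0.0, 1.2]
gripper_width: 0.002
finger_force: 0.0
```

Request:
{"name": "jog_arm", "arguments": {
  "deltas": [
    [0.0174,-0.0092,0.0285,0,0,0,1],
    [0.0174,-0.0092,0.0285,0,0,0,1],
    [0.0174,-0.0092,0.0285,0,0,0,1],
    [0.0174,-0.0092,0.0285,0,0,0,1],
    [0.0174,-0.0092,0.0285,0,0,0,1],
    [0.0174,-0.0092,0.0285,0,0,0,1],
    [0.0174,-0.0092,0.0285,0,0,0,1],
    [0.0174,-0.0092,0.0285,0,0,0,1],
    [0.0174,-0.0092,0.0285,0,0,0,1],
    [0.0174,-0.0092,0.0285,0,0,0,1],
    [0,0,0,0,0,0,1],
    [0,0,0,0,0,0,1]
  ]
}}

```text
time_s: 4.87
eef_pos: [579.1, 126.2, 247.2]
tool_rot: [[0.941, -0.339, -0.01], [-0.339, -0.941, -0.0], [-0.01, 0.004, -1.0]]
wrist_force: [-0.2, 0.0, 0.6]
gripper_width: 1.0
finger_force: 0.0
```

```bash
python3 - <<'E'
from bench import r,imaging
from h import *
import pickle
s=r.observe();c=imaging.camera("wrist")
print(s["eef_pos"].round(1),s["qpos"].round(3),s["tool_rot"].round(3).tolist())
H=np.array(c["hand_eye"]);c["origin"]=s["eef_pos"]+s["tool_rot"]@H[:3,3];c["orientation"]=s["tool_rot"]@H[:3,:3]
pickle.dump(c,open("wrist0.pkl","wb"));cv2.imwrite("pics/wrist0.png",c["pixels"])
E
```

```text
[579.1 126.2 247.2] [0.023 0.105 1.687 0.    1.36  1.94 ] [[0.941, -0.339, -0.01], [-0.339, -0.941, -0.0], [-0.01, 0.004, -1.0]]
```

View pics/wrist0.png

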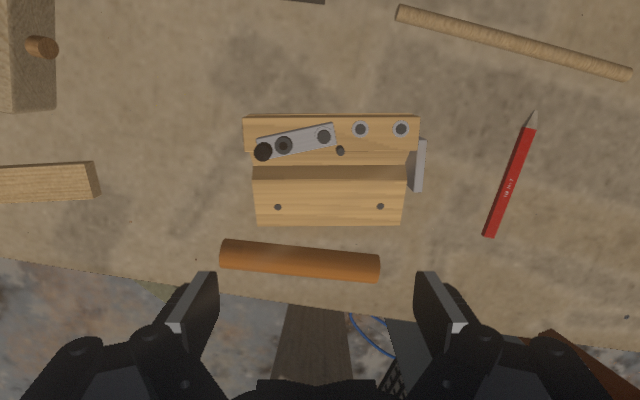

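The wrist view shows the jig with rail corners at (243,116) and (419,115) and the ramp foot from (257,226) to (402,226). The knob is at (263,151), the stop at (420,165), and the bar runs from (222,254) to (379,268). I fit both poses from this view.

```bash
cat > fitw.py <<'E'
import pickle,sys
from h import *
from fit import T
from scipy.optimize import least_squares
c=pickle.load(open("wrist0.pkl","rb"))
C=[((243,116),(56,80,48)),((419,115),(56,-95,48)),((257.5,226),(-78,80,0)),((401.5,226),(-78,-95,0)),((360,129.5),(39,-36,51.5)),((401,129.5),(39,-76,51.5)),((244,151),(22,80,48))]
uv=np.array([a[0] for a in C],float);X=np.array([a[1] for a in C],float)
f=lambda t:(project(c,T(t,X))-uv).ravel()
t=least_squares(f,[578,120,-.345],loss="soft_l1",x_scale=[10,10,.1]).x
print("jig",t.round(4),f(t).reshape(-1,2).round(1).tolist())
P=cloud(c);d=P-[t[0],t[1],0];co,si=np.cos(t[2]),np.sin(t[2])
J=np.stack([d[...,0]*co+d[...,1]*si,-d[...,0]*si+d[...,1]*co,P[...,2]],-1)
print("bench z",np.median(J[260:280,450:500,2]),"rail top z",np.median(J[120:135,375:390,2]),"knob",J[151,263].round(1))
hsv=cv2.cvtColor(c["pixels"],cv2.COLOR_BGR2HSV)
m=(hsv[...,1]>150)&(J[...,0]<-76)&(J[...,0]>-175)&(abs(J[...,1]-20)<130)&(J[...,2]>3)&(J[...,2]<45)
m=cv2.morphologyEx(m.astype(np.uint8),cv2.MORPH_OPEN,np.ones((3,3)))>0
Y=J[m];k=lambda s:np.hypot((Y[:,0]-s[0]-s[1]*(Y[:,1]-30))*np.cos(s[1]),Y[:,2]-18-s[2])-18
o=least_squares(k,[-110,.1,0],loss="soft_l1",x_scale=[1,.01,1])
print("bar x@30,slope,dz",o.x.round(3),np.percentile(Y[:,1],[.3,99.7]).round(1),m.sum(),"rms",np.sqrt(np.mean(o.fun**2)).round(2))
E
python3 fitw.py
```

```text
jig [ 5.791111e+02  1.170134e+02 -3.313000e-01] [[-2.0, 0.2], [1.8, -1.4], [0.7, -1.0], [-1.2, -3.1], [0.3, 3.0], [0.1, 2.4], [-0.2, 0.0]]
bench z nan rail top z nan knob [28.6 54.5 87.7]
bar x@30,slope,dz [-118.172    0.136    0.214] [-63.6 120.9] 2882 rms 0.7
```

```bash
cat >> fitw.py <<'E'
g=(J[...,0]>-110)&(J[...,0]<80)&(J[...,1]>-120)&(J[...,1]<110)&(J[...,2]>-10)&(J[...,2]<100)
print("valid",g.sum())
for u in (300,350,380):
    print(u,[(v,*J[v,u].round(1)[[0,2]]) for v in range(110,234,6) if np.isfinite(J[v,u,0])])
w=(hsv[...,1]>70)&g
# edges: y extent on ramp rows, and rail
for a,b,lo,hi in((-70,-25,1,25),(28,52,44,53)):
    k=g&(J[...,0]>a)&(J[...,0]<b)&(J[...,2]>lo)&(J[...,2]<hi);print((a,b),k.sum(),np.percentile(J[k][:,1],[.5,99.5]).round(1),np.percentile(J[k][:,0],[.5,99.5]).round(1),np.median(J[k][:,2]).round(1))
for y0 in(-60,0,50): # rail top edges per y
    k=g&(abs(J[...,1]-y0)<12)&(J[...,2]>44)&(J[...,2]<56);q=J[k][:,0]
    if len(q): print("rail at y",y0,np.percentile(q,[1,99]).round(1),len(q))
    k=g&(abs(J[...,1]-y0)<12)&(J[...,0]<-21)&(J[...,2]>3.5)&(J[...,2]<25);q=J[k]
    if len(q)>9: a=np.polyfit(q[:,0],q[:,2],1);print(" ramp slope",a[0].round(3),"z=8.5 at x",((8.5-a[1])/a[0]).round(1),"(nominal -48.5)")
E
python3 fitw.py
```

```text
jig [ 5.791111e+02  1.170134e+02 -3.313000e-01] [[-2.0, 0.2], [1.8, -1.4], [0.7, -1.0], [-1.2, -3.1], [0.3, 3.0], [0.1, 2.4], [-0.2, 0.0]]
bench z nan rail top z nan knob [28.6 54.5 87.7]
bar x@30,slope,dz [-118.172    0.136    0.214] [-63.6 120.9] 2882 rms 0.7
valid 32694
300 [(110, np.float64(57.9), np.float64(-1.4)), (116, np.float64(55.0), np.float64(44.6)), (122, np.float64(49.4), np.float64(47.0)), (128, np.float64(44.6), np.float64(56.0)), (134, np.float64(39.6), np.float64(61.1)), (140, np.float64(33.9), np.float64(60.9)), (146, np.float64(28.1), np.float64(60.4)), (152, np.float64(14.9), np.float64(19.0)), (158, np.float64(6.5), np.float64(10.1)), (164, np.float64(-1.9), np.float64(2.8)), (170, np.float64(-7.5), np.float64(9.0)), (176, np.float64(-12.9), np.float64(15.7)), (182, np.float64(-19.5), np.float64(17.0)), (188, np.float64(-26.9), np.float64(15.6)), (194, np.float64(-34.4), np.float64(14.4)), (200, np.float64(-42.9), np.float64(10.6)), (206, np.float64(-50.9), np.float64(9.0)), (212, np.float64(-59.3), np.float64(6.7)), (218, np.float64(-67.6), np.float64(5.0)), (2
[... 1544 characters left out ...]
at64(16.8)), (188, np.float64(-28.0), np.float64(16.5)), (194, np.float64(-35.8), np.float64(14.5)), (200, np.float64(-44.3), np.float64(11.0)), (206, np.float64(-51.8), np.float64(10.7)), (212, np.float64(-60.6), np.float64(7.3)), (218, np.float64(-70.0), np.float64(2.8)), (224, np.float64(-78.1), np.float64(2.4)), (230, np.float64(-87.3), np.float64(-0.6))]
(-70, -25) 5042 [-108.9  100.8] [-69.7 -25.2] 10.5
(28, 52) 3127 [-94.4  79. ] [28.2 52. ] 48.4
rail at y -60 [20.8 54.1] 848
 ramp slope 0.262 z=8.5 at x -55.2 (nominal -48.5)
rail at y 0 [21.5 54.8] 310
 ramp slope -0.003 z=8.5 at x 1069.7 (nominal -48.5)
rail at y 50 [37.5 54.9] 429
 ramp slope 0.006 z=8.5 at x -615.6 (nominal -48.5)
```

Request:
{"name": "jog_arm", "arguments": {
  "deltas": [
    [0,0,0,0,0,6.9,1],
    [-0.0254,-0.0009,0.0162,0,0,0,1],
    [-0.0254,-0.0009,0.0162,0,0,0,1],
    [-0.0254,-0.0009,0.0162,0,0,0,1],
    [-0.0254,-0.0009,0.0162,0,0,0,1],
    [-0.0254,-0.0009,0.0162,0,0,0,1],
    [-0.0254,-0.0009,0.0162,0,0,0,1],
    [0,0,0,0,0,0,1],
    [0,0,0,0,0,0,1],
    [0,0,0,0,0,0,1]
  ]
}}

```text
time_s: 5.75
eef_pos: [448.7, 199.6, 157.9]
tool_rot: [[0.893, -0.449, 0.004], [-0.449, -0.893, 0.001], [0.003, -0.002, -1.0]]
wrist_force: [-0.4, 0.8, 0.1]
gripper_width: 0.996
finger_force: 0.0
```

Request:
{"name": "jog_arm", "arguments": {
  "deltas": [
    [-0.0026,0.0013,0.028,0,0,0,1],
    [0,0,0.028,0,0,0,1],
    [0,0,0.028,0,0,0,1],
    [0,0,0.028,0,0,0,1],
    [0,0,0,0,0,0,1],
    [0,0,0,0,0,0,1]
  ]
}}

```text
time_s: 6.25
eef_pos: [445.3, 199.1, 44.3]
tool_rot: [[0.893, -0.45, -0.001], [-0.45, -0.893, -0.0], [-0.001, 0.0, -1.0]]
wrist_force: [-0.3, 0.1, -0.2]
gripper_width: 0.999
finger_force: 0.0
```

```bash
cat > look.py <<'E'
import sys,pickle
from bench import r,imaging
from h import *
JIG=(578.2,117.4,-.343)
def shot(name="wrist"):
    s=r.observe();c=imaging.camera(name)
    if name=="wrist":
        H=np.array(c["hand_eye"]);c["origin"]=s["eef_pos"]+s["tool_rot"]@H[:3,3];c["orientation"]=s["tool_rot"]@H[:3,:3]
    return s,c
def tojig(P):
    d=np.asarray(P)-[JIG[0],JIG[1],0];co,si=np.cos(JIG[2]),np.sin(JIG[2])
    return np.stack([d[...,0]*co+d[...,1]*si,-d[...,0]*si+d[...,1]*co,d[...,2]],-1)
def bar(c,lo=-180,hi=40):
    from scipy.optimize import least_squares
    J=tojig(cloud(c));hsv=cv2.cvtColor(c["pixels"],cv2.COLOR_BGR2HSV)
    m=(hsv[...,1]>150)&(abs(hsv[...,0].astype(int)-13)<4)&(J[...,0]<hi)&(J[...,0]>lo)&(abs(J[...,1]-20)<130)&(J[...,2]>5)&(J[...,2]<60)
    m=cv2.morphologyEx(m.astype(np.uint8),cv2.MORPH_OPEN,np.ones((3,3)))>0
    Y=J[m]
    if len(Y)<100: return print("no bar",len(Y))
    y0=np.median(Y[:,1]);k=lambda s:np.hypot((Y[:,0]-s[0]-s[1]*(Y[:,1]-y0))*np.cos(s[1]),Y[:,2]-s[2]-s[3]*(Y[:,1]-y0))-18
    s=least_squares(k,[Y[:,0].mean(),0,18,0],loss="soft_l1",x_scale=[1,.01,1,.01]).x
    print("bar at y",y0.round(1),"x,slope,z,zslope",s.round(3),"ends y",np.percentile(Y[:,1],[.3,99.7]).round(1),len(Y))
if __name__=="__main__":
    s,c=shot(sys.argv[1]);cv2.imwrite(f"pics/{sys.argv[2]}.png",c["pixels"]);pickle.dump(c,open(sys.argv[2]+".pkl","wb"))
    print("t",s["time_s"],"tcp",s["eef_pos"].round(1),"jig",tojig(s["eef_pos"]).round(1),"yaw-jig",np.arctan2(s["tool_rot"][1,0],s["tool_rot"][0,0])-JIG[2],"F",s["wrist_force"].round(1))
    bar(c)
E
python3 look.py wrist w1
```

```text
t 6.25 tcp [445.3 199.1  44.3] jig [-152.7   32.2   44.3] yaw-jig -0.12424272872416126 F [-0.3  0.1 -0.2]
bar at y 32.8 x,slope,z,zslope [-116.838    0.122   18.086    0.   ] ends y [-65.6 120.1] 23342
```

View pics/w1.png

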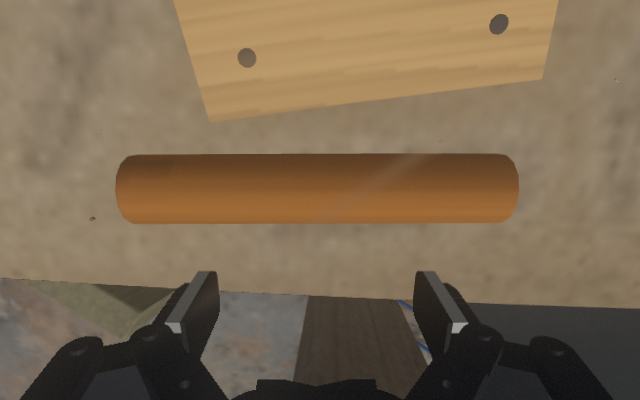

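The wrist view shows the bar parallel to the finger line, spanning columns 116 to 518 at row 188, with both open fingertips (200,280) and (430,280) behind it by about 7 mm. Next I descend, then push while rotating the tool to line up with the jig.

Request:
{"name": "jog_arm", "arguments": {
  "deltas": [
    [0,0,0.0143,0,0,0,1],
    [0,0,0.0143,0,0,0,1],
    [0,0,0.0143,0,0,0,1],
    [0,0,0,0,0,0,1],
    [0.004,0,0,0,0,0,1],
    [0.004,0,0,0,0,0,1],
    [0.004,0,0,0,0,0,1],
    [0.004,0,0,0,0,-1,1],
    [0.004,0,0,0,0,-1,1],
    [0.004,0,0,0,0,-1,1],
    [0.004,0,0,0,0,-1,1],
    [0.003,0,0,0,0,-1,1]
  ]
}}

```text
time_s: 7.3
eef_pos: [472.9, 185.9, 1.1]
tool_rot: [[0.93, -0.369, -0.0], [-0.369, -0.93, -0.0], [-0.0, 0.0, -1.0]]
wrist_force: [-0.3, -0.1, 0.3]
gripper_width: 1.003
finger_force: 0.2
```

```bash
python3 look.py wrist w2
```

```text
t 7.3 tcp [472.9 185.9   1.1] jig [-122.2   29.1    1.1] yaw-jig -0.03442159693068769 F [-0.3 -0.1  0.3]
bar at y 26.2 x,slope,z,zslope [-8.9467e+01  9.6000e-02  1.8184e+01  2.0000e-03] ends y [-69.6 116.3] 45465
```

Request:
{"name": "jog_arm", "arguments": {
  "deltas": [
    [0.004,0,0,0,0,-1,1],
    [0.004,0,0,0,0,-1,1],
    [0.004,0,0,0,0,0,1],
    [0.004,0,0,0,0,0,1],
    [0.004,0,-0.001,0,0,0,1],
    [0.004,0,-0.001,0,0,0,1],
    [0.004,0,-0.001,0,0,0,1],
    [0.004,0,-0.001,0,0,0,1],
    [0.004,0,-0.001,0,0,0,1],
    [0.004,0,-0.001,0,0,0,1]
  ]
}}

```text
time_s: 8.18
eef_pos: [510.6, 172.3, 7.3]
tool_rot: [[0.941, -0.337, 0.0], [-0.337, -0.941, 0.0], [0.0, -0.0, -1.0]]
wrist_force: [-1.3, 0.3, 0.4]
gripper_width: 1.002
finger_force: 1.0
```

```bash
python3 look.py wrist w3
```

```text
t 8.1833 tcp [510.6 172.3   7.3] jig [-82.2  29.    7.3] yaw-jig -0.0010755165131597355 F [-1.3  0.3  0.4]
bar at y 23.7 x,slope,z,zslope [-5.2262e+01  1.0000e-03  2.7083e+01  1.0000e-03] ends y [-69.8 116.5] 46337
```

Request:
{"name": "jog_arm", "arguments": {
  "deltas": [
    [0.004,0,-0.001,0,0,0,1],
    [0.004,0,-0.001,0,0,0,1],
    [0.004,0,-0.001,0,0,0,1],
    [0.004,0,-0.001,0,0,0,1],
    [0.004,0,0,0,0,0,1],
    [0.004,0,0,0,0,0,1],
    [0.003,0,0,0,0,0,1],
    [0.003,0,0,0,0,0,1],
    [0.003,0,0,0,0,0,1],
    [0.003,0,0,0,0,0,1],
    [0.003,0,0,0,0,0,1],
    [0,0,0,0,0,0,1]
  ]
}}

```text
time_s: 9.23
eef_pos: [547.7, 159.0, 11.3]
tool_rot: [[0.941, -0.338, 0.001], [-0.338, -0.941, -0.0], [0.001, -0.0, -1.0]]
wrist_force: [-0.6, 0.1, 0.1]
gripper_width: 0.997
finger_force: 0.0
```

```bash
python3 look.py wrist w4
```

```text
t 9.2333 tcp [547.7 159.   11.3] jig [-42.7  29.   11.3] yaw-jig -0.0013269183893059866 F [-0.6  0.1  0.1]
bar at y 19.9 x,slope,z,zslope [-4.180e-01 -1.000e-03  2.809e+01  1.000e-03] ends y [-70.2 116.6] 40177
```

Request:
{"name": "jog_arm", "arguments": {
  "deltas": [
    [-0.005,0,-0.028,0,0,0,1],
    [0,0,-0.028,0,0,0,1],
    [0,0,-0.028,0,0,0,1],
    [0,0,-0.028,0,0,0,-1],
    [0.012,-0.029,0,0,0,0,-1],
    [0.012,-0.029,0,0,0,0,-1],
    [0.012,-0.029,0,0,0,0,-1],
    [0.012,-0.029,0,0,0,0,-1],
    [0,0,0,0,0,0,-1],
    [0,0,0,0,0,0,-1],
    [0,0,0,0,0,0,-1]
  ]
}}

```text
time_s: 10.2
eef_pos: [625.8, 253.8, 122.5]
tool_rot: [[0.941, -0.337, -0.001], [-0.337, -0.941, -0.0], [-0.001, 0.001, -1.0]]
wrist_force: [0.6, 0.1, 0.3]
gripper_width: -0.004
finger_force: 0.0
```

```bash
python3 look.py wrist w5
```

```text
t 10.2 tcp [625.8 253.8 122.5] jig [ -1.1 144.5 122.5] yaw-jig -0.0007923928220008869 F [0.6 0.1 0.3]
bar at y 19.7 x,slope,z,zslope [-5.6800e-01 -4.0000e-03  2.7966e+01  1.0000e-03] ends y [-70.1 116.9] 9942
```

View pics/w5.png

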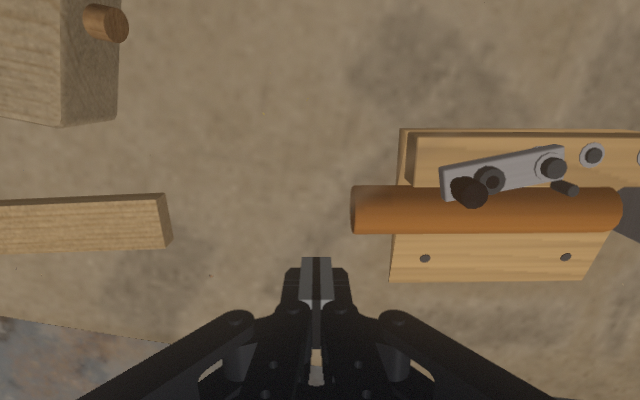

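The view shows the bar lying in the V, its near end at column 352, row 210. The arm is still parked with its knob at (468,192), and the closed fingers are clear of the end. I descend and push it lengthways.

Request:
{"name": "jog_arm", "arguments": {
  "deltas": [
    [-0.005,0,0.0327,0,0,0,-1],
    [0,0,0.0327,0,0,0,-1],
    [0,0,0.0327,0,0,0,-1],
    [0,0,0,0,0,0,-1],
    [0,0.004,0,0,0,0,-1],
    [0,0.004,0,0,0,0,-1],
    [0,0.004,0,0,0,0,-1],
    [0,0.004,0,0,0,0,-1],
    [0,0.004,0,0,0,0,-1],
    [0,0.004,0,0,0,0,-1],
    [0,0.003,0,0,0,0,-1],
    [0,0,0,0,0,0,-1]
  ]
}}

```text
time_s: 11.25
eef_pos: [612.6, 229.7, 25.3]
tool_rot: [[0.941, -0.338, 0.0], [-0.338, -0.941, -0.0], [0.0, 0.0, -1.0]]
wrist_force: [0.7, 0.0, -0.3]
gripper_width: -0.003
finger_force: 0.1
```

```bash
python3 look.py wrist w6
```

```text
t 11.25 tcp [612.6 229.7  25.3] jig [ -5.4 117.3  25.3] yaw-jig -0.0014483192297307101 F [ 0.7  0.  -0.3]
bar at y 62.6 x,slope,z,zslope [-7.3600e-01 -6.0000e-03  2.7973e+01  1.0000e-03] ends y [-23.3 102.8] 12915
```

Request:
{"name": "jog_arm", "arguments": {
  "deltas": [
    [0,0.002,0,0,0,0,-1],
    [0,0.002,0,0,0,0,-1],
    [0,0.001,0,0,0,0,-1],
    [0,0.001,0,0,0,0,-1],
    [0,0.001,0,0,0,0,-1]
  ]
}}

```text
time_s: 11.72
eef_pos: [610.2, 223.7, 24.9]
tool_rot: [[0.941, -0.337, -0.0], [-0.337, -0.941, 0.0], [-0.0, -0.0, -1.0]]
wrist_force: [0.4, 2.5, 0.5]
gripper_width: -0.004
finger_force: 0.8
```

Request:
{"name": "jog_arm", "arguments": {
  "deltas": [
    [0,0.001,0,0,0,0,-1],
    [0,0.001,0,0,0,0,-1],
    [0,0.0005,0,0,0,0,-1]
  ]
}}

```text
time_s: 11.97
eef_pos: [609.7, 222.0, 25.1]
tool_rot: [[0.941, -0.338, 0.001], [-0.338, -0.941, 0.002], [0.001, -0.002, -1.0]]
wrist_force: [1.7, 6.4, -0.0]
gripper_width: -0.002
finger_force: 3.4
```

Request:
{"name": "jog_arm", "arguments": {
  "deltas": [
    [0,0.001,0,0,0,0,-1],
    [0,0.001,0,0,0,0,-1]
  ]
}}

```text
time_s: 12.13
eef_pos: [609.9, 221.8, 25.8]
tool_rot: [[0.941, -0.338, 0.004], [-0.338, -0.941, 0.005], [0.002, -0.006, -1.0]]
wrist_force: [3.6, 13.5, -0.8]
gripper_width: 0.003
finger_force: 7.2
```

```bash
python3 look.py wrist w7
```

```text
t 12.1333 tcp [609.9 221.8  25.8] jig [ -5.2 109.   25.8] yaw-jig -0.002013580076018595 F [ 3.6 13.5 -0.8]
bar at y 50.6 x,slope,z,zslope [-3.8100e-01 -3.0000e-03  2.8565e+01  5.0000e-03] ends y [-30.7  94.7] 12790
```

Request:
{"name": "jog_arm", "arguments": {
  "deltas": [
    [0,-0.0085,0,0,0,0,-1],
    [0,-0.0085,0,0,0,0,-1],
    [0,0,-0.029,0,0,0,-1],
    [0,0,-0.029,0,0,0,-1],
    [0,0,-0.029,0,0,0,-1],
    [0,0,-0.029,0,0,0,-1],
    [0.0205,0.0217,0,0,0,0,-1],
    [0.0205,0.0217,0,0,0,0,-1],
    [0.0205,0.0217,0,0,0,0,-1],
    [0,0,0,0,0,-5,-1],
    [0,0,0,0,0,-5,-1],
    [0,0,0,0,0,0,-1]
  ]
}}

```text
time_s: 13.18
eef_pos: [650.4, 152.7, 140.5]
tool_rot: [[0.986, -0.168, -0.001], [-0.168, -0.986, -0.001], [-0.001, 0.001, -1.0]]
wrist_force: [-0.8, 0.6, 1.4]
gripper_width: -0.001
finger_force: 0.0
```

```bash
python3 look.py wrist w8; python3 - <<'E'
import pickle
from look import *
c=pickle.load(open("w8.pkl","rb"));J=tojig(cloud(c))
k=(J[...,2]>83)&(J[...,2]<91)&(abs(J[...,0]-30)<30)&(abs(J[...,1]-50)<25);print("knob top",J[k].mean(0) if k.any() else None,k.sum())
E
```

```text
t 13.1833 tcp [650.4 152.7 140.5] jig [ 56.1  57.5 140.5] yaw-jig 0.173912526155822 F [-0.8  0.6  1.4]
bar at y -30.0 x,slope,z,zslope [-3.540e-01 -6.000e-03  2.798e+01  1.000e-03] ends y [-92.4  93.2] 4581
knob top [29.61232765 63.57638367 84.74537437] 10
```

View pics/w8.png

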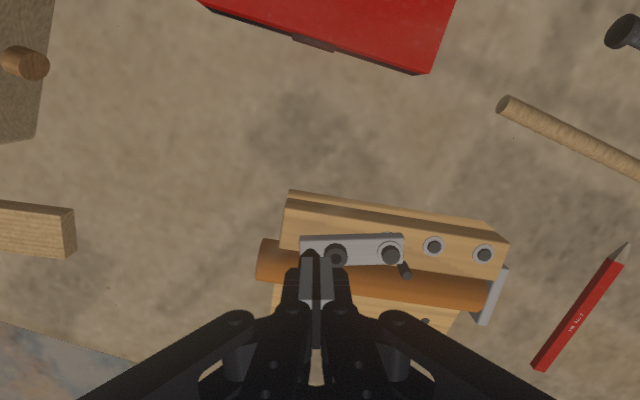

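The view shows the bar against the stop at the right (495,290). The arm is still parked with its nose at (302,245), partly hidden by the fingers at (317,270), and the red case is well clear at the top. I check the arm's far edge in depth before descending beside it.

```bash
python3 - <<'E'
import pickle
from look import *
c=pickle.load(open("w8.pkl","rb"));J=tojig(cloud(c))
for v in (228,232,236,238,242): print(v,[J[v,u].round(1).tolist() for u in (304,325,360,400)])
th=-JIG[2]
w=lambda x,y,z:(JIG[0]+x*np.cos(JIG[2])-y*np.sin(JIG[2]),JIG[1]+x*np.sin(JIG[2])+y*np.cos(JIG[2]),z)
print(project(c,[w(29,54.5,87.5),w(39,0,69),w(56,57.5,63)]).round(1).tolist())
E
```

```text
228 [[41.6, 63.5, 49.5], [43.8, 48.1, 48.5], [48.0, 22.4, 47.8], [53.4, -6.8, 48.5]]
232 [[37.6, 62.9, 47.6], [40.7, 47.6, 48.7], [45.3, 21.9, 48.8], [50.9, -7.1, 50.2]]
236 [[37.1, 62.6, 53.7], [40.3, 47.7, 55.1], [45.3, 22.9, 56.5], [50.6, -5.4, 57.5]]
238 [[36.7, 62.5, 56.4], [39.5, 47.6, 56.9], [44.8, 23.1, 59.1], [50.2, -4.8, 60.2]]
242 [[34.7, 62.1, 58.9], [37.4, 47.2, 59.1], [42.1, 22.6, 60.0], [46.7, -6.0, 59.2]]
[[312.7, 270.3], [392.2, 256.5], [315.4, 217.8]]
```

Request:
{"name": "jog_arm", "arguments": {
  "deltas": [
    [0,0,0.0257,0,0,0,-1],
    [0,0,0.0257,0,0,0,-1],
    [0,0,0.0257,0,0,0,-1],
    [-0.004,-0.003,0,0,0,0,-1],
    [-0.004,0,0,0,0,0,-1],
    [-0.00402,-0.00119,0,0,0,-4,-1],
    [-0.00402,-0.00119,0,0,0,-4,-1],
    [-0.00402,-0.00119,0,0,0,-4,-1],
    [-0.00402,-0.00119,0,0,0,-4,-1],
    [-0.00402,-0.00119,0,0,0,-4,-1]
  ]
}}

```text
time_s: 14.07
eef_pos: [624.6, 165.2, 66.9]
tool_rot: [[0.983, 0.182, 0.005], [0.182, -0.983, 0.001], [0.005, 0.0, -1.0]]
wrist_force: [1.7, 1.6, -0.7]
gripper_width: -0.001
finger_force: 0.8
```

Request:
{"name": "jog_arm", "arguments": {
  "deltas": [
    [-0.00402,-0.00119,0.001,0,0,-4,-1],
    [-0.00402,-0.00119,0.001,0,0,-4,-1],
    [-0.00402,-0.00119,0,0,0,-4,-1],
    [-0.00402,-0.00119,0,0,0,-4,-1],
    [-0.00402,-0.00119,0,0,0,-4,-1],
    [-0.00402,-0.00119,0,0,0,-4,-1],
    [-0.00402,-0.00119,0,0,0,-4,-1],
    [-0.00402,-0.00119,0,0,0,-4,-1],
    [-0.00402,-0.00119,0,0,0,-4,-1],
    [-0.00402,-0.00119,0,0,0,-4,-1]
  ]
}}

```text
time_s: 14.9
eef_pos: [584.3, 156.9, 64.9]
tool_rot: [[0.637, 0.771, 0.005], [0.771, -0.637, 0.001], [0.004, 0.003, -1.0]]
wrist_force: [0.0, 1.2, 0.0]
gripper_width: -0.002
finger_force: 0.8
```

```bash
cat > arm.py <<'E'
from look import *
s=r.observe();p=tojig(s["eef_pos"]);y=np.arctan2(s["tool_rot"][1,0],s["tool_rot"][0,0])-JIG[2]
v=p[:2]-[39,0];tx=np.array([np.cos(y),np.sin(y)]);ra=np.array([-np.sin(y),np.cos(y)])
print("t",s["time_s"],"jig",p.round(1),"yaw",y.round(3),"d,rad",(v@tx).round(1),(v@ra).round(1),"F tool",(s["tool_rot"].T@s["wrist_force"]).round(1))
E
python3 arm.py
```

```text
t 14.9 jig [-7.5 39.2 64.9] yaw 1.224 d,rad 21.0 57.1 F tool [ 1.  -0.7 -0. ]
```

Request:
{"name": "jog_arm", "arguments": {
  "deltas": [
    [-0.00402,-0.00119,0,0,0,-4,-1],
    [-0.00402,-0.00119,0,0,0,-4,-1],
    [-0.00402,-0.00119,0,0,0,-4,-1],
    [-0.00402,-0.00119,0,0,0,-4,-1],
    [-0.00402,-0.00119,0,0,0,-4,-1],
    [-0.001,0,0,0,0,0,-1],
    [0,0,0,0,0,0,-1]
  ]
}}

```text
time_s: 15.48
eef_pos: [568.3, 141.6, 64.1]
tool_rot: [[0.339, 0.941, 0.004], [0.941, -0.339, 0.001], [0.002, 0.003, -1.0]]
wrist_force: [-0.4, 1.6, 1.1]
gripper_width: -0.0
finger_force: 0.7
```

```bash
python3 arm.py
```

```text
t 15.4833 jig [-17.5  19.4  64.1] yaw 1.568 d,rad 19.2 56.5 F tool [ 1.4 -0.9 -1.1]
```

Request:
{"name": "jog_arm", "arguments": {
  "deltas": [
    [-0.001,0,0,0,0,0,-1],
    [-0.001,0,0,0,0,0,-1],
    [-0.001,0,0,0,0,0,-1],
    [0,0,0,0,0,0,-1]
  ]
}}

```text
time_s: 15.82
eef_pos: [568.2, 141.1, 64.1]
tool_rot: [[0.34, 0.94, 0.006], [0.94, -0.34, 0.006], [0.007, 0.003, -1.0]]
wrist_force: [2.2, 12.4, 3.1]
gripper_width: 0.003
finger_force: 6.4
```

```bash
python3 arm.py
```

```text
t 15.8167 jig [-17.4  19.   64.1] yaw 1.567 d,rad 18.8 56.5 F tool [12.4 -2.1 -3. ]
```

The arm is at its stop, with contact force up to 12 N. I back off, rise and check.

Request:
{"name": "jog_arm", "arguments": {
  "deltas": [
    [0.007,0,0,0,0,0,-1],
    [0.012,0,0,0,0,0,-1],
    [0.01,0,-0.03,0,0,0,-1],
    [0.01,0,-0.03,0,0,0,-1],
    [0.01,0,-0.03,0,0,0,-1],
    [0,0,-0.03,0,0,0,-1],
    [0,0,-0.03,0,0,0,-1],
    [0,0,0,0,0,0,-1],
    [0,0,0,0,0,0,-1]
  ]
}}

```text
time_s: 16.57
eef_pos: [584.0, 184.9, 214.4]
tool_rot: [[0.337, 0.941, 0.005], [0.941, -0.337, 0.0], [0.002, 0.004, -1.0]]
wrist_force: [1.7, -0.1, -1.1]
gripper_width: -0.001
finger_force: 0.0
```

```bash
python3 look.py scene s9; python3 look.py wrist w9; python3 - <<'E'
import cv2
a=cv2.imread("pics/s9.png");cv2.imwrite("pics/s9c.png",cv2.resize(a[225:360,225:405],None,fx=4.2,fy=4.2,interpolation=cv2.INTER_CUBIC))
E
```

```text
t 16.5667 tcp [584.  184.9 214.4] jig [-17.2  65.5 214.4] yaw-jig 1.5695468936221102 F [ 1.7 -0.1 -1.1]
bar at y 25.8 x,slope,z,zslope [-2.6800e-01 -8.0000e-03  2.6534e+01 -5.0000e-03] ends y [-90.4  98. ] 1093
t 16.6167 tcp [582.8 184.6 212.1] jig [-18.3  64.8 212.1] yaw-jig 1.5694155053234335 F [-0.2  0.2 -0.6]
bar at y 61.3 x,slope,z,zslope [-9.3400e-01 -2.0000e-03  2.7975e+01  0.0000e+00] ends y [-22.7  94.7] 2134
```

View pics/s9c.png

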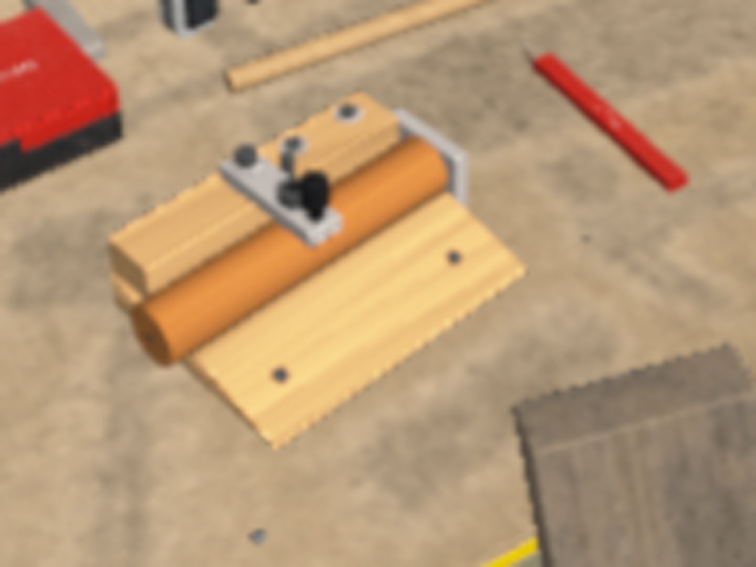

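View pics/w9.png

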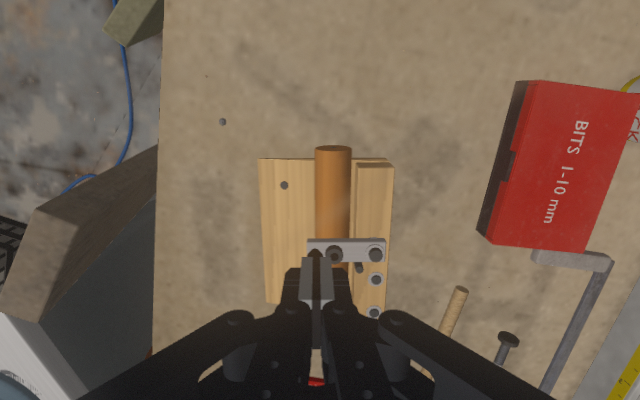

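The bar lies in the V with its end against the stop (crop (445,165)). The arm lies square across it with the knob at (315,190) and bush at (290,190), and in the wrist view it is perpendicular to the bar at row 250. Nothing else has been disturbed and the gripper is clear, so I hand the job in.

```bash
python3 -c "
from bench import workorder
print(workorder.close_job())"
```

```text
the job is handed in; nothing more can be done
None
```

I've handed the job in: the bar rolled up the ramp into the V, its end is against the stop, and the bush arm is swung over it to its stop. The last pictures showed the neighbouring things still in place, and the judge returned no verdict.

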